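# Roll a turning blank into the sawing cradle

### The arm

A 6-joint arm with a two-finger parallel gripper is mounted at the origin on the work surface. World frame = base frame: x ahead of the robot, y to its left, z up, the work surface at z = 0. Lengths are in mm, angles in rad, forces in N, time in s.
With the tool pointing down it reaches from about 350 to 775 mm from the base axis. Payload 7.3 kg.
Tool frame: the origin (TCP) lies on the centre line of the jaws, within the pads' length; the fingertips stand 22 mm ahead of it and the grasp point (between the pads) lies 3 mm ahead of it; x points along the fingers, z is the direction in which the jaws open and shut, and the axes are right-handed (so a half turn about x gives the same grasp; the last joint's range is limited). The gripper opens to 92 mm and grips with 3 to 60 N. Pads are 19 mm wide; open, the fingers measure 130 mm over their backs; the gripper's body (75 mm by 190 mm) begins 47 mm behind the grasp point.
Start: joints at [1.127, 0.342, 1.524, -0, 1.275, -0.146], TCP at [154.029, 501.914, 248.741] pointing down, gripper open.
Joint ranges: [-2.53, 2.53], [-0.77, 2.02], [0.04, 2.7], [-1, 4.14], [0.28, 2.66], [-3.11, 3.11]. Speed limits (rad/s): [2.57, 2.57, 3.14, 3.14, 3.14, 3.14].

### API

Orientations are given as [roll, pitch, yaw] about the fixed x, y, z axes, in that order (R = Rz(yaw) Ry(pitch) Rx(roll)).
In Python, from plant import readout, imaging, bot gives the robot as it stands.
- The arm moves only by the tool arm_command, never from a script. Its argument "plan" is a list of rows, each an object of numbers: "tx", "ty", "tz": the shift along the tool's x, y, z in cm; "wx", "wy", "wz": the turn, a rotation vector about the tool's x, y, z in rad; "jaw": the opening, from -1 (shut) to 1 (fully open). In form: [{"tx": .., "ty": .., "tz": .., "wx": .., "wy": .., "wz": .., "jaw": ..}, ...]. A call has 1 to 20 rows; each row shifts and turns the commanded pose from where the row before left it, along the tool's axes as they then stand; what a row does not reach is not made up. A row lasts 1/10 s, in which the tool goes at most 50 mm and 8.59 degrees, less where a joint would pass 70% of its speed; a pose out of reach is approached as far as the arm can. A call with a gripper value outside its range is refused whole. The fingers move at their own pace and stop on an object; the grip force is fixed at half the most. Time passes only in rows, so rows that do not move let the fingers close. It gives the time, the measured TCP pose, the force and the opening at its end, in the units of the state.
- readout.get_obs(): the state, without advancing time (a new reading comes with each control period).
- imaging.capture(name): name is "side" or "top"; returns the picture (384x512x3 uint8, blue, green, red); there is no depth.
- imaging.get_calibration(name): a dict with "fx", "fy", "cx", "cy" (pixels), "dist" ([k1, k2, p1, p2, k3] as OpenCV has them; the pictures are not rectified), "position" and "rotation" of the camera in the world. Camera axes: x right, y up, looking along -z (the intrinsics and any distortion apply to the point x, -y, -z); pixel columns grow to the right and rows downward; lengths in mm; the calibration is good to about 2 mm. A picture is of the moment at which its call begins. get_calibration takes no time and is no camera call.
- bot.close_job(): hands the job in, once; it reports no verdict.
The state is a dict: "time": time; "joint_positions": joint angles; "dq": joint speeds; "tau": joint torques, N m; "tool_pos": TCP position; "tcp_rot": TCP orientation; "contact_force": force on the tool from outside, world axes, zero at the start; "moment": the same for the moment, N m; "grip_width": finger opening in mm.
Only numpy, scipy, OpenCV 4.12 (cv2) and the standard library are available. Lean on these libraries where they do the work, as an engineer would, in place of code of your own. Each camera call takes 0.05 s, during which the arm holds its last target.

### The job

Roll the dark round walnut blank along the bench by its side with your fingers, up the sloping lead-in and down into the V of the sawing cradle, then push it endways along the V until its end is right up against the end stop, ready for the saw. Only push it, under control: do not lift it off the bench or the cradle, and leave the glue bottle, mallet, try square and saw where they are. Finish with your hand clear of it.

Things in the scene. Friction and masses are not known exactly. Their poses are not given: they have to be found in the camera images.
- blank: Loose, smooth dark walnut cylinder, 48 mm diameter, 160 mm long, 0.16 to 0.28 kg, white pencil line near its -x end. Starts on the bench on the cradle's -y side, within 0.15 rad of parallel to the V, 20 to 45 mm short of the stop. Origin: its middle, on its axis, 24 mm above the bench. Its x axis runs along it; the +x end goes to the stop. y and z turn as it rolls. It soon stops when let go.
- cradle: Green-painted wooden sawing cradle for round stock, fixed to the bench. Origin: on the bench surface under the bottom of the V. The V runs along x from -90 (open end) to +70 mm (end stop). V: bottom at y = 0, 3 mm high; a 30 degree face rises to the crest on the -y side, a 60 degree face to a flat top 41 mm high on the +y side (y = 22 to 45 mm), with a 12 mm high flange behind to y = 75 mm.
- cradle_crest (a point): On the crest between lead-in and V: cradle x = 0, y = -25 mm, 17.5 mm high. The lead-in is a plain ramp, 160 mm wide, rising at 16 degrees from the bench at cradle y = -86 mm up to this crest, which runs along the cradle's x. Axes as the cradle's.
- cradle_stop (a point): On the inner face of the end stop at cradle x = +70 mm, in line with the seated blank's axis. The stop is an upright bare beech board across the +x end, 16 mm thick, 62 mm high, from cradle y = -60 to +45 mm. Axes as the cradle's.
- cradle_seat (a point): Where the blank's origin is when it rests on both faces of the V with its +x end against the stop: cradle x = -10 mm, y = -8.8 mm, z = 35.8 mm. Axes as the cradle's. The blank's -x end is then flush with the open end of the cradle.
- glue: Bystander: white glue bottle standing upright, 56 mm diameter, 165 mm tall. Origin: centre of its underside.
- mallet: Bystander: joiner's wooden mallet lying flat, head 66 x 120 x 56 mm, handle 165 mm long pointing to its -x. Origin: under the head's centre.
- square: Bystander: try square lying flat, dark stock 110 x 30 x 16 mm along its x, steel blade 150 mm to its +y. Origin: under the stock's centre.
- saw: Bystander: back saw lying flat, blade 240 x 80 mm to its +x, wooden handle at its -x, 22 mm thick. Origin: on the bench where blade and handle meet.
There are look-alikes about, which are no part of the job. There is more than one size of the cradle; the job needs the larger.

How it is judged (in metres and radians):
On the way, in this order (a step that is already met when the one before it is completed fails the run):
1. the blank has rolled half over on the bench, before the ramp (angle between blank's own z axis and vertical above 2 rad and height (world z) of blank below 0.029 m and y of blank in the frame of cradle below -0.085 m), for 0.05 s.
2. the blank lies in the V (y of blank in the frame of cradle_seat between -0.004 and 0.004 m and z of blank in the frame of cradle_seat between -0.004 and 0.004 m and angle between the x axis of blank and the x axis of cradle, either way round below 0.05 rad), for 0.2 s.
At the end, for the whole second after the job is handed in: The blank lies at rest in the V (axis within 3 mm and 0.03 rad of the seat), its +x end no more than 4 mm from the end stop (x of blank in the frame of cradle_seat between -0.004 and 0.004 m and y of blank in the frame of cradle_seat between -0.003 and 0.003 m and z of blank in the frame of cradle_seat between -0.003 and 0.003 m and angle between the x axis of blank and the x axis of cradle, either way round below 0.03 rad and linear speed of blank below 0.01 m/s); the robot touches nothing.
It fails at once if the blank is lifted off the bench before the cradle (height (world z) of blank above 0.034 m and y of blank in the frame of cradle below -0.11 m).
It fails at once if the blank is lifted clear of the cradle (height (world z) of blank above 0.052 m).
It fails at once if the blank is tipped up on its end (angle between blank's own x axis and vertical below 1.35 rad or angle between blank's own x axis and vertical above 1.79 rad).
It fails at once if the blank is flung along, out of control (linear speed of blank above 0.6 m/s).
It fails at once if a bystander is moved (distance of any of glue, mallet, square, saw from where it was at the start of the episode above 0.02 m).
It also fails if it takes over 51 s, if anything falls off the work surface, if the arm or the gripper's body presses on something with over 40 N, if the wrist force passes 120 N, or if a joint passes its speed limit or range.

## Working session

There is one attempt and no reset: what is moved stays moved. The work goes in short steps, Python scripts to look and compute and a tool call to move; the robot and the scene stay as the last step left them, time stands still between calls to the robot, and variables do not carry over. Pictures are saved under pics/ and viewed, and the job is handed in when it is done.

Besides the shell and the picture viewer there is one more tool, called after "Request:" as a command line: name --argument value ..., lists and objects as JSON in quotes. arm_command: Moves the arm, as the interface text tells. Its arguments: {"type":"object","properties":{"plan":{"type":"array"}},"required":["plan"]}

```bash
ls; mkdir -p pics; python3 - <<'E'
from plant import readout, imaging, bot
import cv2
print(readout.get_obs())
for n in("side","top"):
    im=imaging.capture(n); cv2.imwrite(f"pics/{n}0.png",im); print(n,imaging.get_calibration(n))
E
```

```text
pics
{'time': 0.0, 'joint_positions': array([ 1.12698792e+00,  3.42693304e-01,  1.52501164e+00, -1.37410726e-05,
        1.27538949e+00, -1.46030043e-01]), 'dq': array([ 0.00119967, -0.00130727,  0.00021388,  0.00086934,  0.00064086,
        0.00177699]), 'tau': array([-3.45735258e-03, -4.31248856e+01, -2.44217670e+01,  7.14094844e-02,
        5.61678526e-02, -1.46672051e-04]), 'tool_pos': array([153.87037983, 501.55797621, 248.06207939]), 'tcp_rot': array([ 3.00431185,  1.56929448, -2.00585148]), 'contact_force': array([ 0.70845432, -0.25810881,  0.67866516]), 'moment': array([ 0.0176801 ,  0.03608583, -0.00230985]), 'grip_width': 91.49595916482825}
side {'fx': 350.85953655550475, 'fy': 350.85953655550475, 'cx': 260.23070972619524, 'cy': 192.2084822889341, 'dist': array([-0.00843998,  0.        ,  0.        ,  0.        ,  0.        ]), 'position': array([ 268.79849713, -610.38811302,  767.72762979]), 'rotation': array([ 0.76520925, -0.01112134, -0.57370604])}
top {'fx': 365.87295418076127, 'fy': 365.87295418076127, 'cx': 255.0072041121714, 'cy': 191.62574801451174, 'dist': array([-0.04101543,  0.        ,  0.        ,  0.        ,  0.        ]), 'position': array([ 440.3499945 ,  -55.40977969, 1200.85788451]), 'rotation': array([ 0.15722879,  0.008703  , -1.5840658 ])}
```

View pics/side0.png

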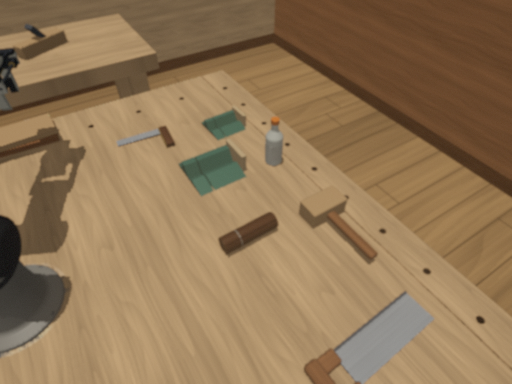

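View pics/top0.png

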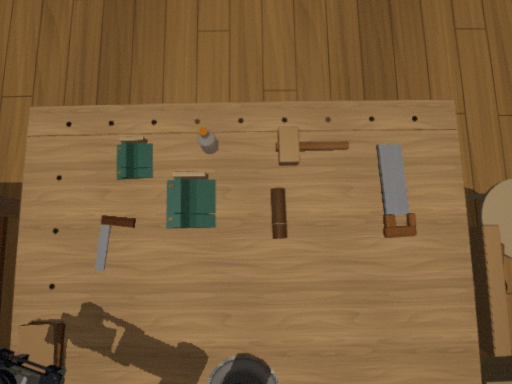

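Top view: the larger cradle is at about (191,203), with its stop at (190,175). The smaller look-alike cradle is at (135,160). The only dark cylinder is at (278,213). Other dark brown items are the square's stock (118,222), the mallet handle (325,146) and the saw handle (400,226). Next I'll check my choice in close crops.

```bash
python3 - <<'E'
import cv2,numpy as np
a=cv2.imread("pics/top0.png")[150:250,150:300]; b=cv2.imread("pics/side0.png")[100:260,170:300]
cv2.imwrite("pics/c1.png",cv2.resize(a,None,fx=5,fy=5,interpolation=cv2.INTER_CUBIC))
cv2.imwrite("pics/c2.png",cv2.resize(b,None,fx=3.7,fy=3.7,interpolation=cv2.INTER_CUBIC))
E
```

```text
(no output)
```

View pics/c1.png

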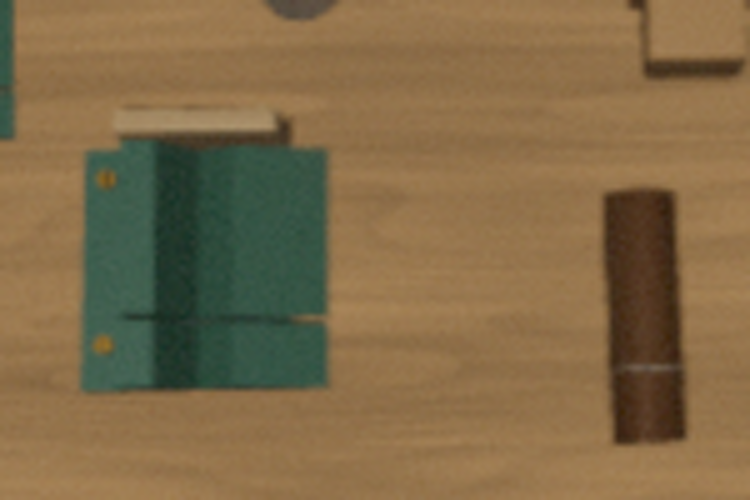

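View pics/c2.png

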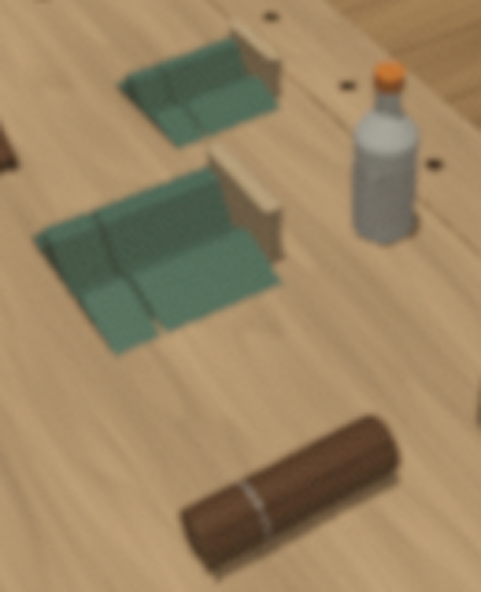

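```bash
cat > h.py <<'E'
import cv2,numpy as np
from scipy.spatial.transform import Rotation as Ro
from plant import readout, imaging, bot
def cast(n,px,z):
    c=imaging.get_calibration(n); K=np.array([[c['fx'],0,c['cx']],[0,c['fy'],c['cy']],[0,0,1]])
    u=cv2.undistortPoints(np.array(px,float).reshape(-1,1,2),K,c['dist']).reshape(-1,2)
    d=np.c_[u[:,0],-u[:,1],-np.ones(len(u))]@Ro.from_euler('xyz',c['rotation']).as_matrix().T
    p=c['position']; return p+d*((z-p[2])/d[:,2])[:,None]
def proj(n,P):
    c=imaging.get_calibration(n); K=np.array([[c['fx'],0,c['cx']],[0,c['fy'],c['cy']],[0,0,1]])
    q=(np.atleast_2d(P)-c['position'])@Ro.from_euler('xyz',c['rotation']).as_matrix()
    return cv2.projectPoints(q*[1,-1,-1],np.zeros(3),np.zeros(3),K,c['dist'])[0].reshape(-1,2)
def blob(im,roi):
    x0,y0,x1,y1=roi; s=im[y0:y1,x0:x1]; h=cv2.cvtColor(s,cv2.COLOR_BGR2HSV)
    m=((h[...,2]<105)&((h[...,0]<22)|(h[...,0]>165))).astype(np.uint8)
    n,l,st,ce=cv2.connectedComponentsWithStats(m); i=1+np.argmax(st[1:,4])
    k=cv2.findContours((l==i).astype(np.uint8),cv2.RETR_EXTERNAL,cv2.CHAIN_APPROX_NONE)[0][0]+[x0,y0]
    return st[i],cv2.minAreaRect(k.astype(np.float32)),k
E
python3 - <<'E'
from h import *
np.set_printoptions(precision=1,suppress=True)
o=lambda a,b:(150+(a+.5)/5-.5,150+(b+.5)/5-.5)
s=lambda a,b:(170+(a+.5)/3.7-.5,100+(b+.5)/3.7-.5)
print("lead-in z0 top",cast("top",[o(327,151),o(327,387)],0))
print("lead-in z0 side",cast("side",[s(281,283),s(119,353)],0))
print("flange z12",cast("top",[o(86,152),o(82,391)],12))
print("crest",cast("top",[o(236,150),o(236,387)],17.5))
print("vbot",cast("top",[o(196,150),o(195,387)],3))
print("ftop inner",cast("top",[o(155,142),o(154,389)],41), "side",cast("side",[s(40,240),s(209,170)],41))
print("stop top",cast("top",[o(116,132),o(275,132)],62),cast("side",[s(209,150),s(280,212)],62))
print("blank mid top",cast("top",[o(640,190),o(650,442)],24), cast("top",[o(615,368),o(681,368)],24))
print("blank side ends", cast("side",[s(385,437),s(198,542)],24))
print(blob(cv2.imread("pics/top0.png"),(262,180,295,245))[:2])
print("glue",cast("side",[s(385,235)],0),"mallet head",cast("top",[(279,127),(299,163)],56))
E
```

```text
lead-in z0 top [[672.9  85.8   0. ]
 [515.3  85.2   0. ]]
lead-in z0 side [[675.3  88.5  -0. ]
 [521.3  88.1   0. ]]
flange z12 [[672.3 244.9  12. ]
 [514.  243.7  12. ]]
crest [[671.1 144.   17.5]
 [515.  142.2  17.5]]
vbot [[674.3 173.2   3. ]
 [516.3 171.6   3. ]]
ftop inner [[672.6 192.7  41. ]
 [512.9 190.5  41. ]] side [[510.  203.4  41. ]
 [674.9 209.8  41. ]]
stop top [[675.3 213.4  62. ]
 [673.7 111.7  62. ]] [[676.8 210.6  62. ]
 [686.3 106.   62. ]]
blank mid top [[ 639.3 -121.5   24. ]
 [ 476.  -124.2   24. ]] [[ 523.5 -102.8   24. ]
 [ 522.9 -145.2   24. ]]
blank side ends [[ 641.9 -116.4   24. ]
 [ 479.4 -124.9   24. ]]
(array([  9,   8,  16,  51, 710], dtype=int32), ((278.47442626953125, 212.86102294921875), (50.11992263793945, 14.388494491577148), 87.70938873291016))
glue [[785.9  92.2   0. ]] mallet head [[ 834.3 -129.    56. ]
 [ 712.9 -190.2   56. ]]
```

```bash
python3 - <<'E'
from h import *
np.set_printoptions(precision=3,suppress=True)
o=readout.get_obs(); R=Ro.from_euler('xyz',o['tcp_rot']); print(R.as_matrix())
yaw=0.008
for s in (1,-1):
    z=s*np.array([np.cos(yaw),np.sin(yaw),0]); x=np.array([0,0,-1.]); y=np.cross(z,x)
    T=Ro.from_matrix(np.c_[x,y,z]); print(s,(R.inv()*T).as_rotvec(), y, T.inv().apply(np.array([555,-185,110])-o['tool_pos']))
E
```

```text
[[-0.001 -0.956  0.293]
 [-0.001  0.293  0.956]
 [-1.     0.    -0.001]]
1 [ 1.265 -0.001  0.001] [-0.008  1.     0.   ] [ 138.133 -689.795  395.611]
-1 [-1.877 -0.001 -0.001] [ 0.008 -1.     0.   ] [ 138.133  689.795 -395.611]
```

Request:
arm_command --plan '[{"wx":0.14,"jaw":1},{"wx":0.14,"jaw":1},{"wx":0.14,"jaw":1},{"wx":0.14,"jaw":1},{"wx":0.14,"jaw":1},{"wx":0.14,"jaw":1},{"wx":0.14,"jaw":1},{"wx":0.14,"jaw":1},{"wx":0.145,"jaw":1}]'

```text
invalid input at $.plan[0]: expected keys tx, ty, tz, wx, wy, wz, jaw
```

Request:
arm_command --plan '[{"ty":-3.5,"tz":2,"jaw":1},{"ty":-3.5,"tz":2,"jaw":1},{"ty":-3.5,"tz":2,"jaw":1},{"ty":-3.5,"tz":2,"jaw":1},{"ty":-3.5,"tz":2,"jaw":1},{"ty":-3.5,"tz":2,"jaw":1},{"ty":-3.5,"tz":2,"jaw":1},{"ty":-3.5,"tz":2,"jaw":1},{"ty":-3.5,"tz":2,"jaw":1},{"ty":-3.5,"tz":2,"jaw":1},{"ty":-3.5,"tz":2,"jaw":1},{"ty":-3.5,"tz":2,"jaw":1},{"ty":-3.5,"tz":2,"jaw":1},{"ty":-3.5,"tz":2,"jaw":1},{"ty":-3.5,"tz":2,"jaw":1},{"ty":-3.5,"tz":2,"jaw":1},{"ty":-3.5,"tz":2,"jaw":1},{"ty":-3.5,"tz":2,"jaw":1},{"ty":-3.5,"tz":2,"jaw":1},{"ty":-3.5,"tz":2,"jaw":1}]'

```text
invalid input at $.plan[0]: expected keys tx, ty, tz, wx, wy, wz, jaw
```

Request:
arm_command --plan '[{"tx":0,"ty":0,"tz":0,"wx":0.14,"wy":0,"wz":0,"jaw":1},{"tx":0,"ty":0,"tz":0,"wx":0.14,"wy":0,"wz":0,"jaw":1},{"tx":0,"ty":0,"tz":0,"wx":0.14,"wy":0,"wz":0,"jaw":1},{"tx":0,"ty":0,"tz":0,"wx":0.14,"wy":0,"wz":0,"jaw":1},{"tx":0,"ty":0,"tz":0,"wx":0.14,"wy":0,"wz":0,"jaw":1},{"tx":0,"ty":0,"tz":0,"wx":0.14,"wy":0,"wz":0,"jaw":1},{"tx":0,"ty":0,"tz":0,"wx":0.14,"wy":0,"wz":0,"jaw":1},{"tx":0,"ty":0,"tz":0,"wx":0.14,"wy":0,"wz":0,"jaw":1},{"tx":0,"ty":0,"tz":0,"wx":0.145,"wy":0,"wz":0,"jaw":1}]'

```text
time: 1.0
tool_pos: [153.9, 501.7, 248.3]
tcp_rot: [-2.009, 1.57, -2.007]
contact_force: [0.2, 0.3, -1.0]
grip_width: 91.5
```

Request:
arm_command --plan '[{"tx":0,"ty":-3.5,"tz":2,"wx":0,"wy":0,"wz":0,"jaw":1},{"tx":0,"ty":-3.5,"tz":2,"wx":0,"wy":0,"wz":0,"jaw":1},{"tx":0,"ty":-3.5,"tz":2,"wx":0,"wy":0,"wz":0,"jaw":1},{"tx":0,"ty":-3.5,"tz":2,"wx":0,"wy":0,"wz":0,"jaw":1},{"tx":0,"ty":-3.5,"tz":2,"wx":0,"wy":0,"wz":0,"jaw":1},{"tx":0,"ty":-3.5,"tz":2,"wx":0,"wy":0,"wz":0,"jaw":1},{"tx":0,"ty":-3.5,"tz":2,"wx":0,"wy":0,"wz":0,"jaw":1},{"tx":0,"ty":-3.5,"tz":2,"wx":0,"wy":0,"wz":0,"jaw":1},{"tx":0,"ty":-3.5,"tz":2,"wx":0,"wy":0,"wz":0,"jaw":1},{"tx":0,"ty":-3.5,"tz":2,"wx":0,"wy":0,"wz":0,"jaw":1},{"tx":0,"ty":-3.5,"tz":2,"wx":0,"wy":0,"wz":0,"jaw":1},{"tx":0,"ty":-3.5,"tz":2,"wx":0,"wy":0,"wz":0,"jaw":1},{"tx":0,"ty":-3.5,"tz":2,"wx":0,"wy":0,"wz":0,"jaw":1},{"tx":0,"ty":-3.5,"tz":2,"wx":0,"wy":0,"wz":0,"jaw":1},{"tx":0,"ty":-3.5,"tz":2,"wx":0,"wy":0,"wz":0,"jaw":1},{"tx":0,"ty":-3.5,"tz":2,"wx":0,"wy":0,"wz":0,"jaw":1},{"tx":0,"ty":-3.5,"tz":2,"wx":0,"wy":0,"wz":0,"jaw":1},{"tx":0,"ty":-3.5,"tz":2,"wx":0,"wy":0,"wz":0,"jaw":1},{"tx":0,"ty":-3.5,"tz":2,"wx":0,"wy":0,"wz":0,"jaw":1},{"tx":0,"ty":-3.5,"tz":2,"wx":0,"wy":0,"wz":0,"jaw":1}]'

```text
time: 3.0
tool_pos: [560.0, -196.3, 248.2]
tcp_rot: [2.51, 1.57, 2.518]
contact_force: [1.0, 0.2, 0.6]
grip_width: 91.9
```

Request:
arm_command --plan '[{"tx":0,"ty":0,"tz":0,"wx":0,"wy":0,"wz":-0.1,"jaw":1},{"tx":0,"ty":0,"tz":0,"wx":0,"wy":0,"wz":-0.1,"jaw":1},{"tx":0,"ty":0,"tz":0,"wx":0,"wy":0,"wz":-0.1,"jaw":1},{"tx":2.8,"ty":1.0,"tz":0,"wx":0,"wy":0,"wz":0,"jaw":1},{"tx":2.8,"ty":1.0,"tz":0,"wx":0,"wy":0,"wz":0,"jaw":1},{"tx":2.8,"ty":1.0,"tz":0,"wx":0,"wy":0,"wz":0,"jaw":1},{"tx":2.8,"ty":1.0,"tz":0,"wx":0,"wy":0,"wz":0,"jaw":1},{"tx":2.8,"ty":1.0,"tz":-0.1,"wx":0,"wy":0,"wz":0,"jaw":1},{"tx":2.8,"ty":1.0,"tz":-0.1,"wx":0,"wy":0,"wz":0,"jaw":1},{"tx":1.5,"ty":0.5,"tz":-0.1,"wx":0,"wy":0,"wz":0,"jaw":1},{"tx":1.3,"ty":0.4,"tz":0,"wx":0,"wy":0,"wz":0,"jaw":1},{"tx":0,"ty":0,"tz":0,"wx":0,"wy":0,"wz":0,"jaw":1}]'

```text
time: 4.2
tool_pos: [555.5, -186.6, 39.1]
tcp_rot: [-1.582, 1.272, -1.574]
contact_force: [-0.1, -0.4, -0.2]
grip_width: 91.5
```

```bash
python3 - <<'E'
from h import *
np.set_printoptions(precision=3,suppress=True)
for n in("side","top"):
    cv2.imwrite(f"pics/{n}1.png",imaging.capture(n))
a=cv2.imread("pics/top1.png")[150:250,170:310]; b=cv2.imread("pics/side1.png")[100:260,170:310]
cv2.imwrite("pics/d1.png",np.vstack([cv2.resize(a,(560,400-120+20)) ,cv2.resize(b,(560,300))]))
o=readout.get_obs(); print(o['tool_pos'],Ro.from_euler('xyz',o['tcp_rot']).as_matrix(),o['joint_positions'])
E
```

```text
[ 556.878 -187.024   41.379] [[ 0.003 -0.008  1.   ]
 [-0.296  0.955  0.008]
 [-0.955 -0.296  0.   ]] [-0.313  0.673  1.654 -0.419  0.761 -0.023]
```

View pics/d1.png

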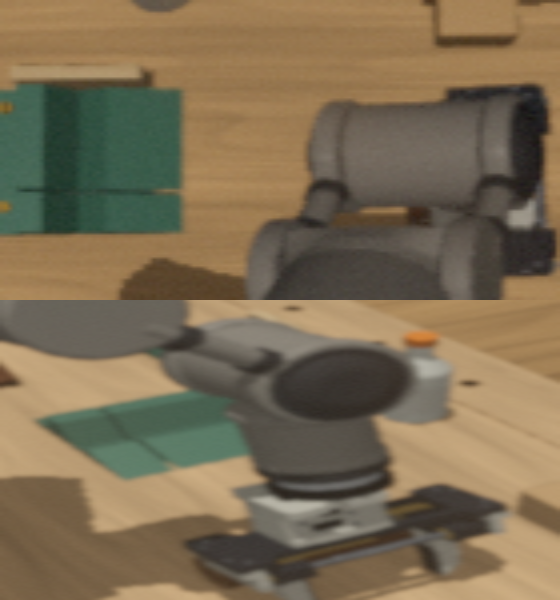

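Request:
arm_command --plan '[{"tx":-0.24,"ty":0.76,"tz":0,"wx":0,"wy":0,"wz":0,"jaw":1},{"tx":-0.24,"ty":0.76,"tz":0,"wx":0,"wy":0,"wz":0,"jaw":1},{"tx":-0.15,"ty":0.48,"tz":0,"wx":0,"wy":0,"wz":0,"jaw":1},{"tx":-0.12,"ty":0.38,"tz":0,"wx":0,"wy":0,"wz":0,"jaw":1},{"tx":-0.12,"ty":0.38,"tz":0,"wx":0,"wy":0,"wz":0,"jaw":1},{"tx":-0.12,"ty":0.38,"tz":0,"wx":0,"wy":0,"wz":0,"jaw":1},{"tx":-0.15,"ty":0.48,"tz":0,"wx":0,"wy":0,"wz":0,"jaw":1},{"tx":-0.15,"ty":0.48,"tz":0,"wx":0,"wy":0,"wz":0,"jaw":1},{"tx":-0.18,"ty":0.57,"tz":0,"wx":0,"wy":0,"wz":0,"jaw":1},{"tx":-0.18,"ty":0.57,"tz":0,"wx":0,"wy":0,"wz":0,"jaw":1},{"tx":-0.18,"ty":0.57,"tz":0,"wx":0,"wy":0,"wz":0,"jaw":1},{"tx":-0.18,"ty":0.57,"tz":0,"wx":0,"wy":0,"wz":0,"jaw":1},{"tx":-0.18,"ty":0.57,"tz":0,"wx":0,"wy":0,"wz":0,"jaw":1},{"tx":-0.18,"ty":0.57,"tz":0,"wx":0,"wy":0,"wz":0,"jaw":1},{"tx":-0.18,"ty":0.57,"tz":0,"wx":0,"wy":0,"wz":0,"jaw":1}]'

```text
time: 5.8
tool_pos: [555.9, -101.5, 41.5]
tcp_rot: [-1.571, 1.271, -1.563]
contact_force: [0.5, -0.6, -0.1]
grip_width: 92.0
```

```bash
python3 - <<'E'
from h import *
np.set_printoptions(precision=3,suppress=True)
for n in("side","top"):
    cv2.imwrite(f"pics/{n}2.png",imaging.capture(n))
a=cv2.imread("pics/top2.png")[150:250,170:310]; b=cv2.imread("pics/side2.png")[100:260,170:310]
cv2.imwrite("pics/d2.png",np.hstack([cv2.resize(a,(400,285)) ,cv2.resize(b,(250,285))]))
o=readout.get_obs(); print(o['tool_pos'],o['contact_force'])
E
```

```text
[ 555.875 -101.211   41.495] [-0.219  0.623 -0.052]
```

View pics/d2.png

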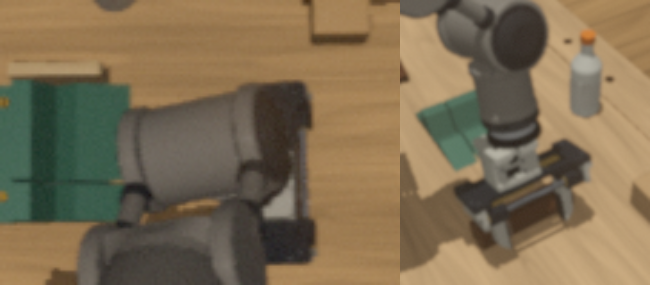

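```bash
python3 - <<'E'
from h import *
b=cv2.imread("pics/side2.png")[170:260,190:290]
cv2.imwrite("pics/e2.png",cv2.resize(b,None,fx=6,fy=6,interpolation=cv2.INTER_CUBIC))
E
```

```text
(no output)
```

View pics/e2.png

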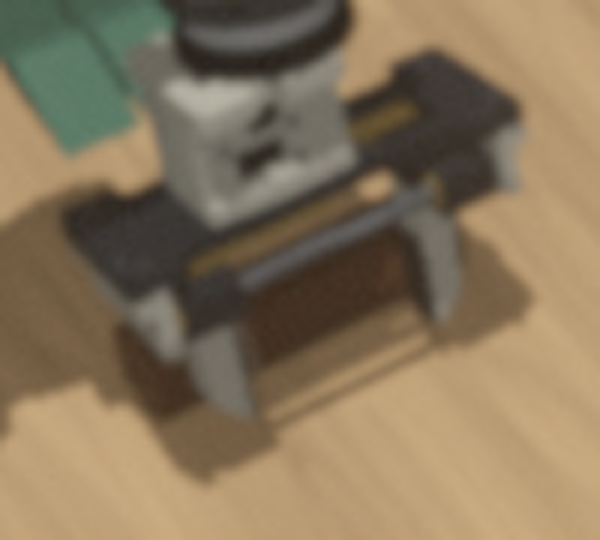

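Side crop: the blank sits directly ahead of both fingertips, between (150,400) and (430,270) in the crop. It is parallel to the jaws and still on the bench.

Request:
arm_command --plan '[{"tx":-0.21,"ty":0.67,"tz":0,"wx":0,"wy":0,"wz":0,"jaw":1},{"tx":-0.21,"ty":0.67,"tz":0,"wx":0,"wy":0,"wz":0,"jaw":1},{"tx":-0.21,"ty":0.67,"tz":0,"wx":0,"wy":0,"wz":0,"jaw":1},{"tx":-0.21,"ty":0.67,"tz":0,"wx":0,"wy":0,"wz":0,"jaw":1},{"tx":-0.21,"ty":0.67,"tz":0,"wx":0,"wy":0,"wz":0,"jaw":1},{"tx":-0.21,"ty":0.67,"tz":0,"wx":0,"wy":0,"wz":0,"jaw":1},{"tx":-0.21,"ty":0.67,"tz":0,"wx":0,"wy":0,"wz":0,"jaw":1},{"tx":-0.21,"ty":0.67,"tz":0,"wx":0,"wy":0,"wz":0,"jaw":1},{"tx":-0.21,"ty":0.67,"tz":0,"wx":0,"wy":0,"wz":0,"jaw":1},{"tx":-0.21,"ty":0.67,"tz":0,"wx":0,"wy":0,"wz":0,"jaw":1},{"tx":-0.21,"ty":0.67,"tz":0,"wx":0,"wy":0,"wz":0,"jaw":1},{"tx":-0.21,"ty":0.67,"tz":0,"wx":0,"wy":0,"wz":0,"jaw":1},{"tx":-0.21,"ty":0.67,"tz":0,"wx":0,"wy":0,"wz":0,"jaw":1},{"tx":-0.21,"ty":0.67,"tz":0,"wx":0,"wy":0,"wz":0,"jaw":1},{"tx":-0.21,"ty":0.67,"tz":0,"wx":0,"wy":0,"wz":0,"jaw":1},{"tx":-0.21,"ty":0.67,"tz":0,"wx":0,"wy":0,"wz":0,"jaw":1},{"tx":-0.21,"ty":0.67,"tz":0,"wx":0,"wy":0,"wz":0,"jaw":1},{"tx":-0.18,"ty":0.57,"tz":0,"wx":0,"wy":0,"wz":0,"jaw":1}]'

```text
time: 7.7
tool_pos: [554.8, 24.0, 42.0]
tcp_rot: [-1.571, 1.271, -1.563]
contact_force: [-0.1, 1.1, 0.1]
grip_width: 91.8
```

```bash
python3 - <<'E'
from h import *
np.set_printoptions(precision=3,suppress=True)
for n in("side","top"):
    cv2.imwrite(f"pics/{n}3.png",imaging.capture(n))
a=cv2.imread("pics/top3.png")[150:250,150:290]; b=cv2.imread("pics/side3.png")[130:230,160:270]
cv2.imwrite("pics/d3.png",np.hstack([cv2.resize(a,(280,400-200)).repeat(2,0)[:400],cv2.resize(b,(440,400),interpolation=cv2.INTER_CUBIC)]))
o=readout.get_obs(); print(o['tool_pos'],o['contact_force'],Ro.from_euler('xyz',o['tcp_rot']).as_matrix())
E
```

```text
[554.908  24.134  41.973] [-0.734 -0.343 -0.02 ] [[ 0.003 -0.008  1.   ]
 [-0.295  0.955  0.009]
 [-0.955 -0.295  0.   ]]
```

View pics/d3.png

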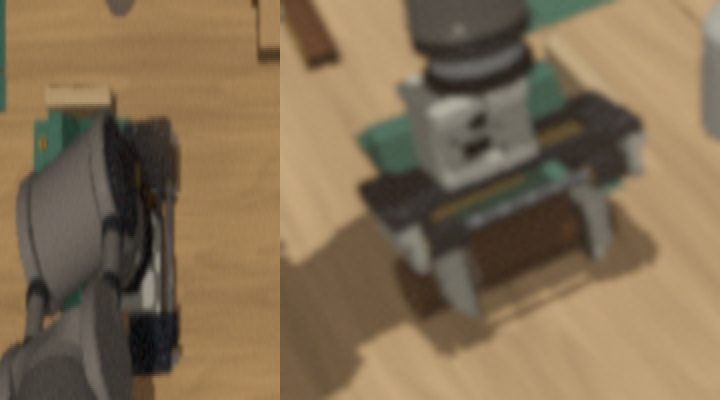

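Request:
arm_command --plan '[{"tx":-0.21,"ty":0.67,"tz":0,"wx":0,"wy":0,"wz":0,"jaw":1},{"tx":-0.21,"ty":0.67,"tz":0,"wx":0,"wy":0,"wz":0,"jaw":1},{"tx":-0.21,"ty":0.67,"tz":0,"wx":0,"wy":0,"wz":0,"jaw":1},{"tx":-0.27,"ty":0.42,"tz":0,"wx":0,"wy":0,"wz":0,"jaw":1},{"tx":-0.27,"ty":0.42,"tz":0,"wx":0,"wy":0,"wz":0,"jaw":1},{"tx":-0.27,"ty":0.42,"tz":0,"wx":0,"wy":0,"wz":0,"jaw":1},{"tx":-0.27,"ty":0.42,"tz":0,"wx":0,"wy":0,"wz":0,"jaw":1},{"tx":-0.27,"ty":0.42,"tz":0,"wx":0,"wy":0,"wz":0,"jaw":1},{"tx":-0.27,"ty":0.42,"tz":0,"wx":0,"wy":0,"wz":0,"jaw":1},{"tx":-0.27,"ty":0.42,"tz":0,"wx":0,"wy":0,"wz":0,"jaw":1},{"tx":-0.27,"ty":0.42,"tz":0,"wx":0,"wy":0,"wz":0,"jaw":1},{"tx":-0.27,"ty":0.42,"tz":0,"wx":0,"wy":0,"wz":0,"jaw":1}]'

```text
time: 9.0
tool_pos: [555.3, 77.1, 62.4]
tcp_rot: [-1.572, 1.25, -1.564]
contact_force: [-12.8, -46.9, 58.3]
grip_width: 91.7
```

```bash
cat > snap.py <<'E'
import sys
from h import *
np.set_printoptions(precision=3,suppress=True)
k=sys.argv[1]
for n in("side","top"):
    cv2.imwrite(f"pics/{n}{k}.png",imaging.capture(n))
a=cv2.imread(f"pics/top{k}.png")[160:260,150:250]; b=cv2.imread(f"pics/side{k}.png")[120:220,160:260]
cv2.imwrite(f"pics/d{k}.png",np.hstack([cv2.resize(x,(400,400),interpolation=cv2.INTER_CUBIC) for x in(a,b)]))
o=readout.get_obs(); print(o['time'],o['tool_pos'],o['contact_force'])
E
python3 snap.py 4
```

```text
9.1 [555.282  77.564  62.886] [-13.173 -41.525  53.89 ]
```

View pics/d4.png

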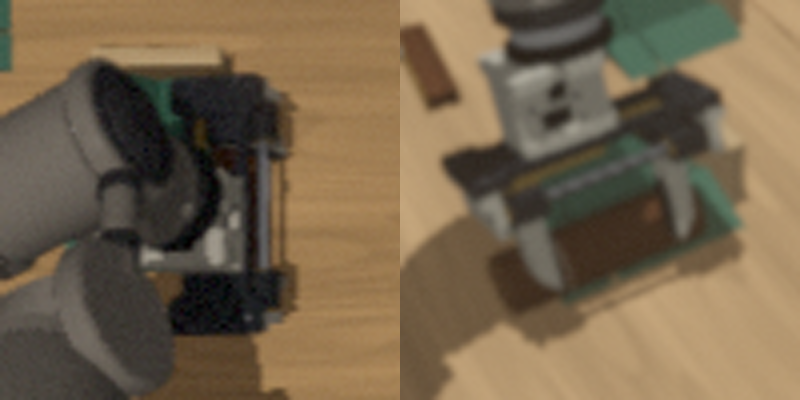

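The blank jammed on the ramp: 47 N back and 58 N up. Leaning the fingers over it wedges it between pad and ramp. I'll ease off and then lean the fingers the other way.

Request:
arm_command --plan '[{"tx":0.06,"ty":-0.19,"tz":0,"wx":0,"wy":0,"wz":0,"jaw":1},{"tx":0.06,"ty":-0.19,"tz":0,"wx":0,"wy":0,"wz":0,"jaw":1},{"tx":0.06,"ty":-0.19,"tz":0,"wx":0,"wy":0,"wz":0,"jaw":1},{"tx":0.06,"ty":-0.19,"tz":0,"wx":0,"wy":0,"wz":0,"jaw":1},{"tx":0.06,"ty":-0.19,"tz":0,"wx":0,"wy":0,"wz":0,"jaw":1},{"tx":0.06,"ty":-0.19,"tz":0,"wx":0,"wy":0,"wz":0,"jaw":1}]'

```text
time: 9.7
tool_pos: [555.2, 70.5, 58.3]
tcp_rot: [-1.568, 1.262, -1.56]
contact_force: [-4.3, -17.4, 21.5]
grip_width: 91.7
```

```bash
python3 snap.py 5
```

```text
9.8 [555.151  70.43   58.154] [ -4.242 -22.82   23.652]
```

View pics/d5.png

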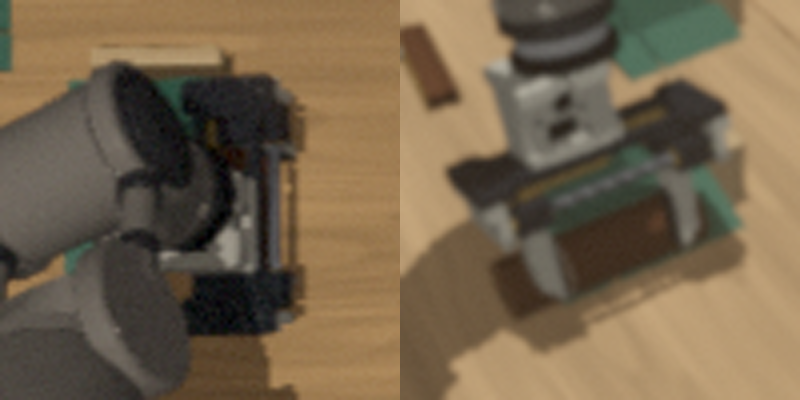

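Request:
arm_command --plan '[{"tx":0.06,"ty":-0.19,"tz":0,"wx":0,"wy":0,"wz":0,"jaw":1},{"tx":0.06,"ty":-0.19,"tz":0,"wx":0,"wy":0,"wz":0,"jaw":1},{"tx":0.06,"ty":-0.19,"tz":0,"wx":0,"wy":0,"wz":0,"jaw":1},{"tx":0.06,"ty":-0.19,"tz":0,"wx":0,"wy":0,"wz":0,"jaw":1},{"tx":0.12,"ty":-0.38,"tz":0,"wx":0,"wy":0,"wz":0,"jaw":1},{"tx":0.12,"ty":-0.38,"tz":0,"wx":0,"wy":0,"wz":0,"jaw":1},{"tx":0.12,"ty":-0.38,"tz":0,"wx":0,"wy":0,"wz":0,"jaw":1},{"tx":0.12,"ty":-0.38,"tz":0,"wx":0,"wy":0,"wz":0,"jaw":1},{"tx":0.15,"ty":-0.48,"tz":0,"wx":0,"wy":0,"wz":0,"jaw":1},{"tx":0.15,"ty":-0.48,"tz":0,"wx":0,"wy":0,"wz":0,"jaw":1},{"tx":0.15,"ty":-0.48,"tz":0,"wx":0,"wy":0,"wz":0,"jaw":1},{"tx":0.15,"ty":-0.48,"tz":0,"wx":0,"wy":0,"wz":0,"jaw":1}]'

```text
time: 11.0
tool_pos: [554.8, 31.2, 53.8]
tcp_rot: [-1.571, 1.271, -1.563]
contact_force: [0.1, 0.1, -0.5]
grip_width: 91.8
```

```bash
python3 snap.py 6
```

```text
11.1 [554.792  30.934  53.88 ] [ 0.27   0.101 -0.151]
```

View pics/d6.png

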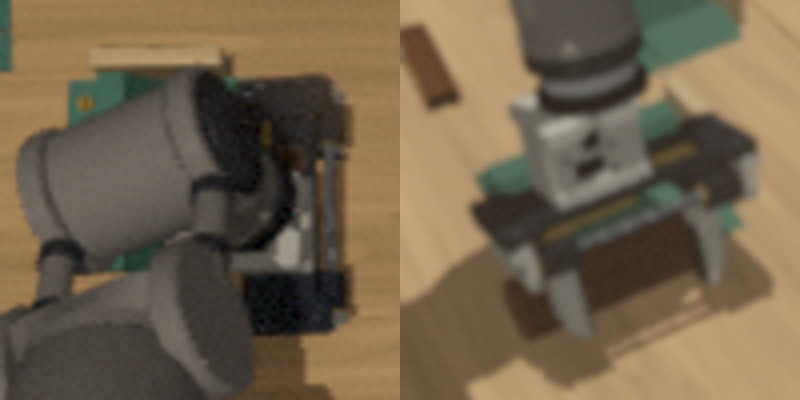

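Request:
arm_command --plan '[{"tx":0.3,"ty":-0.95,"tz":0,"wx":0,"wy":0,"wz":0,"jaw":1},{"tx":0.3,"ty":-0.95,"tz":0,"wx":0,"wy":0,"wz":0,"jaw":1},{"tx":0.3,"ty":-0.95,"tz":0,"wx":0,"wy":0,"wz":0,"jaw":1},{"tx":0,"ty":0,"tz":0,"wx":0,"wy":0,"wz":0.125,"jaw":1},{"tx":0,"ty":0,"tz":0,"wx":0,"wy":0,"wz":0.125,"jaw":1},{"tx":0,"ty":0,"tz":0,"wx":0,"wy":0,"wz":0.125,"jaw":1},{"tx":0,"ty":0,"tz":0,"wx":0,"wy":0,"wz":0.125,"jaw":1},{"tx":1.2,"ty":-0.25,"tz":0,"wx":0,"wy":0,"wz":0,"jaw":1},{"tx":1.1,"ty":-0.2,"tz":0,"wx":0,"wy":0,"wz":0,"jaw":1},{"tx":0,"ty":0,"tz":0,"wx":0,"wy":0,"wz":0,"jaw":1}]'

```text
time: 12.1
tool_pos: [553.3, 2.7, 27.9]
tcp_rot: [1.594, 1.372, 1.603]
contact_force: [0.4, 0.4, 1.1]
grip_width: 92.0
```

```bash
python3 snap.py 7; python3 -c "
from h import *
print(Ro.from_euler('xyz',readout.get_obs()['tcp_rot']).as_matrix().round(3))"
```

```text
12.2 [554.435   3.088  29.497] [0.218 0.219 0.873]
[[-0.004 -0.009  1.   ]
 [ 0.198  0.98   0.01 ]
 [-0.98   0.198 -0.002]]
```

View pics/d7.png

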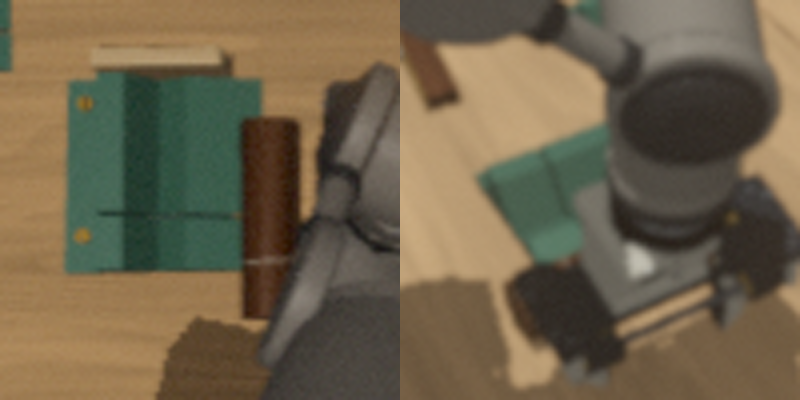

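```bash
python3 - <<'E'
from h import *
np.set_printoptions(precision=1,suppress=True)
a=cv2.imread("pics/top0.png")[183:243,266:292]; b=cv2.imread("pics/top7.png")[185:245,204:230]
f=lambda x:cv2.resize(np.clip(x.astype(float)*2.5-40,0,255).astype(np.uint8),None,fx=9,fy=9,interpolation=cv2.INTER_CUBIC)
cv2.imwrite("pics/cmp.png",np.hstack([f(a),f(b)]))
o=lambda u,v:(150+(u+.5)/4-.5,160+(v+.5)/4-.5)
print(cast("top",[o(243,240),o(299,240),o(270,118),o(263,318)],24))
E
```

```text
[[537.8  97.5  24. ]
 [537.2  52.3  24. ]
 [637.1  75.9  24. ]
 [475.1  81.1  24. ]]
```

View pics/cmp.png

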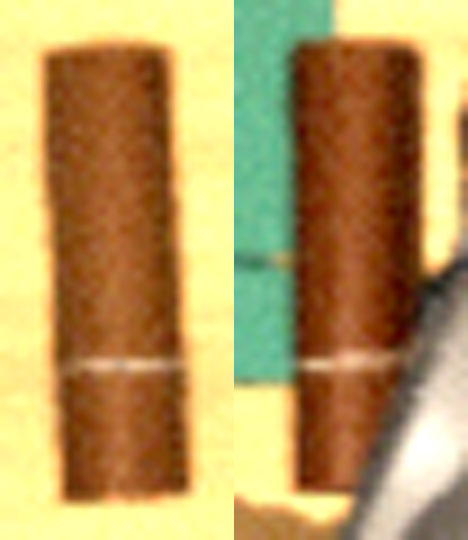

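Request:
arm_command --plan '[{"tx":0.16,"ty":0.78,"tz":0,"wx":0,"wy":0,"wz":0,"jaw":1},{"tx":0.16,"ty":0.78,"tz":0,"wx":0,"wy":0,"wz":0,"jaw":1},{"tx":0.16,"ty":0.78,"tz":0,"wx":0,"wy":0,"wz":0,"jaw":1},{"tx":0.12,"ty":0.59,"tz":0,"wx":0,"wy":0,"wz":0,"jaw":1},{"tx":0.1,"ty":0.5,"tz":0,"wx":0,"wy":0,"wz":0,"jaw":1},{"tx":0.1,"ty":0.5,"tz":0,"wx":0,"wy":0,"wz":0,"jaw":1},{"tx":0.02,"ty":0.5,"tz":0,"wx":0,"wy":0,"wz":0,"jaw":1},{"tx":-0.04,"ty":0.5,"tz":0,"wx":0,"wy":0,"wz":0,"jaw":1},{"tx":-0.04,"ty":0.5,"tz":0,"wx":0,"wy":0,"wz":0,"jaw":1},{"tx":-0.04,"ty":0.5,"tz":0,"wx":0,"wy":0,"wz":0,"jaw":1}]'

```text
time: 13.2
tool_pos: [554.7, 61.5, 35.4]
tcp_rot: [1.569, 1.371, 1.576]
contact_force: [0.3, -2.3, 1.2]
grip_width: 92.1
```

```bash
python3 snap.py 8
```

```text
13.3 [554.504  62.197  35.39 ] [ 0.474 -0.059 -0.675]
```

View pics/d8.png

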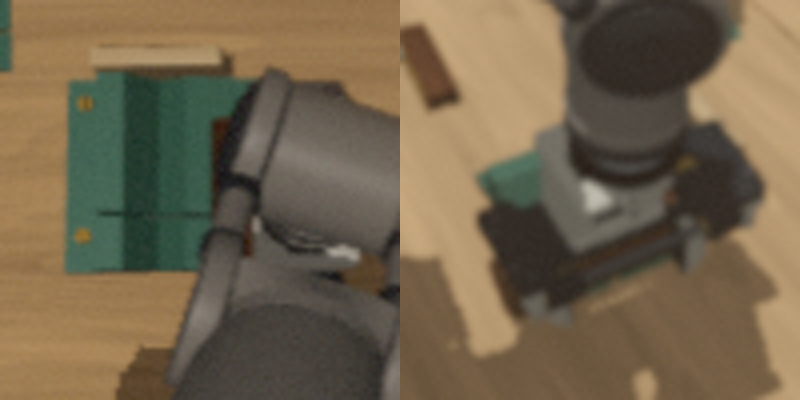

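Request:
arm_command --plan '[{"tx":-0.04,"ty":0.5,"tz":0,"wx":0,"wy":0,"wz":0,"jaw":1},{"tx":-0.04,"ty":0.5,"tz":0,"wx":0,"wy":0,"wz":0,"jaw":1},{"tx":-0.04,"ty":0.5,"tz":0,"wx":0,"wy":0,"wz":0,"jaw":1},{"tx":-0.04,"ty":0.5,"tz":0,"wx":0,"wy":0,"wz":0,"jaw":1},{"tx":-0.04,"ty":0.5,"tz":0,"wx":0,"wy":0,"wz":0,"jaw":1},{"tx":-0.04,"ty":0.5,"tz":0,"wx":0,"wy":0,"wz":0,"jaw":1},{"tx":-0.04,"ty":0.5,"tz":0,"wx":0,"wy":0,"wz":0,"jaw":1},{"tx":-0.04,"ty":0.5,"tz":0,"wx":0,"wy":0,"wz":0,"jaw":1},{"tx":-0.03,"ty":0.4,"tz":0,"wx":0,"wy":0,"wz":0,"jaw":1},{"tx":0.06,"ty":0.29,"tz":0,"wx":0,"wy":0,"wz":0,"jaw":1},{"tx":0.06,"ty":0.29,"tz":0,"wx":0,"wy":0,"wz":0,"jaw":1},{"tx":0.06,"ty":0.29,"tz":0,"wx":0,"wy":0,"wz":0,"jaw":1},{"tx":0.06,"ty":0.29,"tz":0,"wx":0,"wy":0,"wz":0,"jaw":1},{"tx":0.06,"ty":0.29,"tz":0,"wx":0,"wy":0,"wz":0,"jaw":1}]'

```text
time: 14.7
tool_pos: [554.0, 119.0, 47.2]
tcp_rot: [1.572, 1.371, 1.58]
contact_force: [-0.7, 0.2, 0.0]
grip_width: 92.2
```

```bash
python3 snap.py 9
```

```text
14.8 [554.029 119.07   47.252] [-0.405  1.    -0.148]
```

View pics/d9.png

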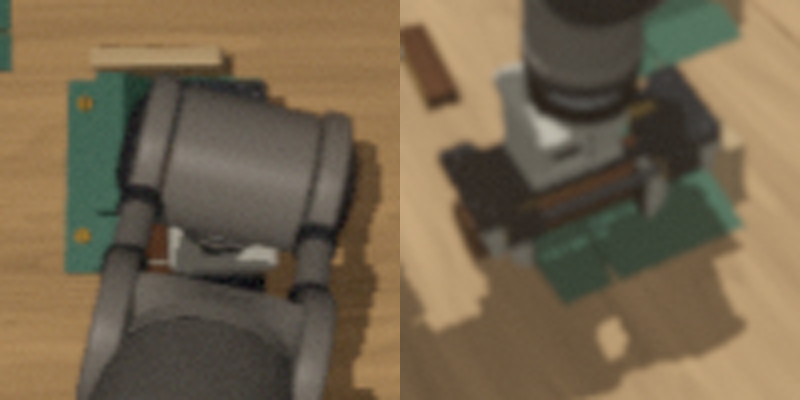

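Request:
arm_command --plan '[{"tx":-0.2,"ty":-0.98,"tz":0,"wx":0,"wy":0,"wz":0,"jaw":1},{"tx":-0.2,"ty":-0.98,"tz":0,"wx":0,"wy":0,"wz":0,"jaw":1},{"tx":-3,"ty":-0.98,"tz":0,"wx":0,"wy":0,"wz":0,"jaw":1},{"tx":-3.5,"ty":0,"tz":0,"wx":0,"wy":0,"wz":0,"jaw":1},{"tx":-3.5,"ty":0,"tz":0,"wx":0,"wy":0,"wz":0,"jaw":1},{"tx":0,"ty":0,"tz":0,"wx":0,"wy":0,"wz":-0.1,"jaw":1},{"tx":0,"ty":0,"tz":0,"wx":0,"wy":0,"wz":-0.1,"jaw":1},{"tx":0,"ty":2,"tz":-3,"wx":0,"wy":0,"wz":0,"jaw":-1},{"tx":0,"ty":2,"tz":-3,"wx":0,"wy":0,"wz":0,"jaw":-1},{"tx":0,"ty":2,"tz":-3,"wx":0,"wy":0,"wz":0,"jaw":-1},{"tx":0,"ty":2,"tz":-3,"wx":0,"wy":0,"wz":0,"jaw":-1},{"tx":0,"ty":1,"tz":0,"wx":0,"wy":0,"wz":0,"jaw":-1}]'

```text
time: 16.0
tool_pos: [430.2, 158.4, 143.3]
tcp_rot: [-3.05, 1.567, -3.041]
contact_force: [-0.0, -0.1, -0.0]
grip_width: 56.7
```

```bash
python3 snap.py 10; python3 -c "
from h import *
o=readout.get_obs();print(Ro.from_euler('xyz',o['tcp_rot']).as_matrix().round(3),o['grip_width'])"
```

```text
16.1 [434.146 158.519 143.818] [ 1.304  0.466 -0.567]
[[ 0.001 -0.009  1.   ]
 [ 0.     1.     0.009]
 [-1.     0.     0.001]] 47.99450838455963
```

View pics/d10.png

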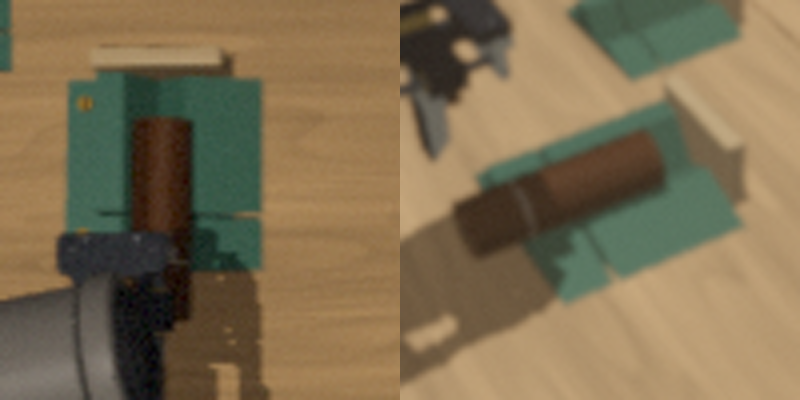

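Request:
arm_command --plan '[{"tx":0,"ty":0.3,"tz":-0.8,"wx":0,"wy":0,"wz":0,"jaw":-1},{"tx":0,"ty":0,"tz":0,"wx":0,"wy":0,"wz":0,"jaw":-1},{"tx":0,"ty":0,"tz":0,"wx":0,"wy":0,"wz":0,"jaw":-1},{"tx":0,"ty":0,"tz":0,"wx":0,"wy":0,"wz":0,"jaw":-1},{"tx":0,"ty":0,"tz":0,"wx":0,"wy":0,"wz":0,"jaw":-1},{"tx":3,"ty":0,"tz":0,"wx":0,"wy":0,"wz":0,"jaw":-1},{"tx":3,"ty":0,"tz":0,"wx":0,"wy":0,"wz":0,"jaw":-1},{"tx":2.5,"ty":0,"tz":0,"wx":0,"wy":0,"wz":0,"jaw":-1},{"tx":1.7,"ty":0,"tz":0,"wx":0,"wy":0,"wz":0,"jaw":-1},{"tx":0,"ty":0,"tz":0,"wx":0,"wy":0,"wz":0,"jaw":-1}]'

```text
time: 17.1
tool_pos: [424.5, 160.7, 39.5]
tcp_rot: [-2.966, 1.566, -2.958]
contact_force: [0.3, -0.1, 0.6]
grip_width: 0.4
```

```bash
python3 snap.py 11; python3 -c "
from h import *
o=readout.get_obs();print(o['grip_width'])"
```

```text
17.2 [426.023 161.109  41.58 ] [-0.872 -0.424  0.528]
0.532582464419098
```

View pics/d11.png

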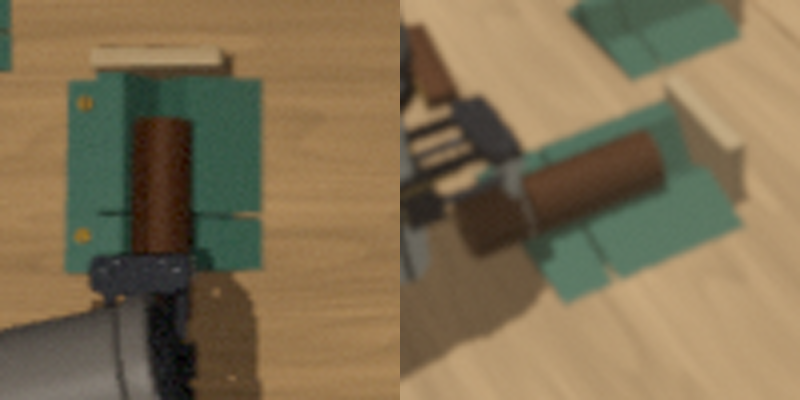

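Request:
arm_command --plan '[{"tx":0,"ty":0,"tz":1.2,"wx":0,"wy":0,"wz":0,"jaw":-1},{"tx":0,"ty":0,"tz":0.8,"wx":0,"wy":0,"wz":0,"jaw":-1},{"tx":0,"ty":0,"tz":0.4,"wx":0,"wy":0,"wz":0,"jaw":-1},{"tx":0,"ty":0,"tz":0.4,"wx":0,"wy":0,"wz":0,"jaw":-1},{"tx":0,"ty":0,"tz":0.4,"wx":0,"wy":0,"wz":0,"jaw":-1},{"tx":0,"ty":0,"tz":0.4,"wx":0,"wy":0,"wz":0,"jaw":-1},{"tx":0,"ty":0,"tz":0.4,"wx":0,"wy":0,"wz":0,"jaw":-1},{"tx":0,"ty":0,"tz":0.4,"wx":0,"wy":0,"wz":0,"jaw":-1},{"tx":0,"ty":0,"tz":0.4,"wx":0,"wy":0,"wz":0,"jaw":-1},{"tx":0,"ty":0,"tz":0.4,"wx":0,"wy":0,"wz":0,"jaw":-1},{"tx":0,"ty":0,"tz":0.4,"wx":0,"wy":0,"wz":0,"jaw":-1}]'

```text
time: 18.3
tool_pos: [482.1, 161.6, 41.3]
tcp_rot: [2.591, 1.571, 2.599]
contact_force: [-3.8, 0.3, 2.6]
grip_width: 0.3
```

```bash
python3 snap.py 12
```

```text
18.4 [482.882 161.649  41.38 ] [ 0.108 -0.302  0.008]
```

View pics/d12.png

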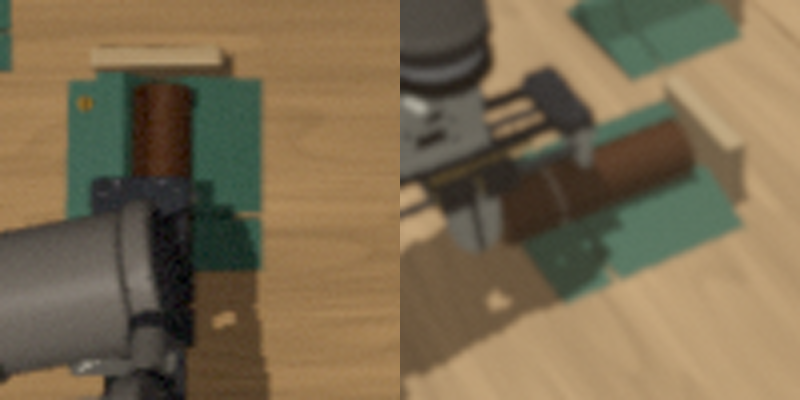

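Request:
arm_command --plan '[{"tx":0,"ty":0,"tz":0.2,"wx":0,"wy":0,"wz":0,"jaw":-1},{"tx":0,"ty":0,"tz":0.2,"wx":0,"wy":0,"wz":0,"jaw":-1},{"tx":0,"ty":0,"tz":0.2,"wx":0,"wy":0,"wz":0,"jaw":-1},{"tx":0,"ty":0,"tz":0.15,"wx":0,"wy":0,"wz":0,"jaw":-1}]'

```text
time: 18.8
tool_pos: [489.5, 161.7, 41.4]
tcp_rot: [0.472, 1.57, 0.48]
contact_force: [-2.7, -0.5, 1.8]
grip_width: 0.3
```

Request:
arm_command --plan '[{"tx":0,"ty":0,"tz":0.1,"wx":0,"wy":0,"wz":0,"jaw":-1},{"tx":0,"ty":0,"tz":0.1,"wx":0,"wy":0,"wz":0,"jaw":-1}]'

```text
time: 19.0
tool_pos: [491.3, 161.7, 41.4]
tcp_rot: [2.465, 1.571, 2.473]
contact_force: [-3.3, -0.8, 1.9]
grip_width: 0.4
```

Request:
arm_command --plan '[{"tx":0,"ty":0,"tz":0.1,"wx":0,"wy":0,"wz":0,"jaw":-1},{"tx":0,"ty":0,"tz":0.1,"wx":0,"wy":0,"wz":0,"jaw":-1}]'

```text
time: 19.2
tool_pos: [493.3, 161.7, 41.4]
tcp_rot: [1.103, 1.571, 1.111]
contact_force: [-2.7, -0.2, 2.2]
grip_width: 0.3
```

Request:
arm_command --plan '[{"tx":0,"ty":0,"tz":0.1,"wx":0,"wy":0,"wz":0,"jaw":-1},{"tx":0,"ty":0,"tz":0.1,"wx":0,"wy":0,"wz":0,"jaw":-1}]'

```text
time: 19.4
tool_pos: [495.4, 161.7, 41.4]
tcp_rot: [1.059, 1.571, 1.067]
contact_force: [-2.6, -0.1, 1.4]
grip_width: 0.5
```

```bash
python3 snap.py 13
```

```text
19.5 [495.559 161.724  41.391] [-1.216 -0.342  0.46 ]
```

View pics/d13.png

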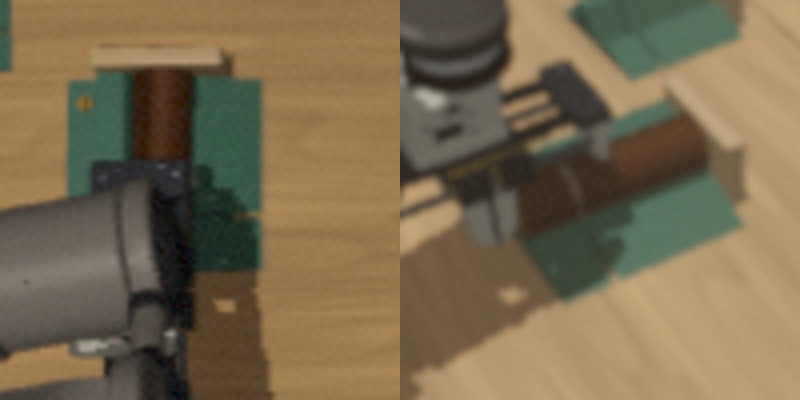

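Almost there. The friction force is a steady 3 N or so, and the stop should show up as a clear rise, so I'll creep on.

Request:
arm_command --plan '[{"tx":0,"ty":0,"tz":0.1,"wx":0,"wy":0,"wz":0,"jaw":-1},{"tx":0,"ty":0,"tz":0.1,"wx":0,"wy":0,"wz":0,"jaw":-1}]'

```text
time: 19.7
tool_pos: [496.0, 161.7, 41.3]
tcp_rot: [-3.079, 1.568, -3.071]
contact_force: [-9.4, -0.4, 7.4]
grip_width: 0.5
```

Request:
arm_command --plan '[{"tx":0,"ty":0,"tz":0.1,"wx":0,"wy":0,"wz":0,"jaw":-1}]'

```text
time: 19.8
tool_pos: [496.1, 161.7, 41.3]
tcp_rot: [-3.064, 1.566, -3.056]
contact_force: [-13.2, 0.1, 10.2]
grip_width: 0.2
```

Request:
arm_command --plan '[{"tx":0,"ty":0,"tz":0.1,"wx":0,"wy":0,"wz":0,"jaw":-1}]'

```text
time: 19.9
tool_pos: [496.1, 161.7, 41.3]
tcp_rot: [-3.059, 1.564, -3.051]
contact_force: [-15.7, -0.7, 13.3]
grip_width: 0.3
```

It has stalled at x = 496.1 with the force rising, so it's against the stop. I'll back off and look.

Request:
arm_command --plan '[{"tx":0,"ty":0,"tz":-0.2,"wx":0,"wy":0,"wz":0,"jaw":-1},{"tx":0,"ty":0,"tz":-0.3,"wx":0,"wy":0,"wz":0,"jaw":-1},{"tx":0,"ty":0,"tz":-1,"wx":0,"wy":0,"wz":0,"jaw":-1},{"tx":0,"ty":0,"tz":-2,"wx":0,"wy":0,"wz":0,"jaw":-1},{"tx":-3,"ty":0,"tz":-2,"wx":0,"wy":0,"wz":0,"jaw":-1},{"tx":-4,"ty":0,"tz":-2,"wx":0,"wy":0,"wz":0,"jaw":-1},{"tx":-4,"ty":2,"tz":0,"wx":0,"wy":0,"wz":0,"jaw":-1},{"tx":-2,"ty":4,"tz":0,"wx":0,"wy":0,"wz":0,"jaw":-1},{"tx":0,"ty":4,"tz":0,"wx":0,"wy":0,"wz":0,"jaw":-1},{"tx":0,"ty":4,"tz":0,"wx":0,"wy":0,"wz":0,"jaw":-1},{"tx":0,"ty":0,"tz":0,"wx":0,"wy":0,"wz":0,"jaw":-1}]'

```text
time: 21.0
tool_pos: [422.8, 305.0, 171.7]
tcp_rot: [0.808, 1.567, 0.82]
contact_force: [0.8, -0.5, 0.7]
grip_width: 0.8
```

```bash
python3 snap.py 14; python3 - <<'E'
from h import *
np.set_printoptions(precision=1,suppress=True)
# expected seat end points vs picture
y=.008; c,s=np.cos(y),np.sin(y); R=np.array([[c,-s,0],[s,c,0],[0,0,1]]); O=np.array([604.5,171,0])
P=[[-90,-8.8,35.8],[70,-8.8,35.8],[-10,-8.8,35.8],[-90,-8.8,59.8],[70,-8.8,59.8]]
for n,(u0,v0) in (("top",(150,160)),("side",(160,120))):
    print(n,(proj(n,[O+R@p for p in np.array(P)])-[u0,v0])*4)
E
```

```text
21.1 [422.591 301.541 171.101] [-0.631 -1.145  0.378]
top [[159.2 267.4]
 [160.5  70.3]
 [159.8 167.8]
 [153.6 265.6]
 [155.   64.4]]
side [[111.  212. ]
 [292.9 138.7]
 [204.5 174.3]
 [106.6 188.6]
 [291.6 115.4]]
```

View pics/d14.png

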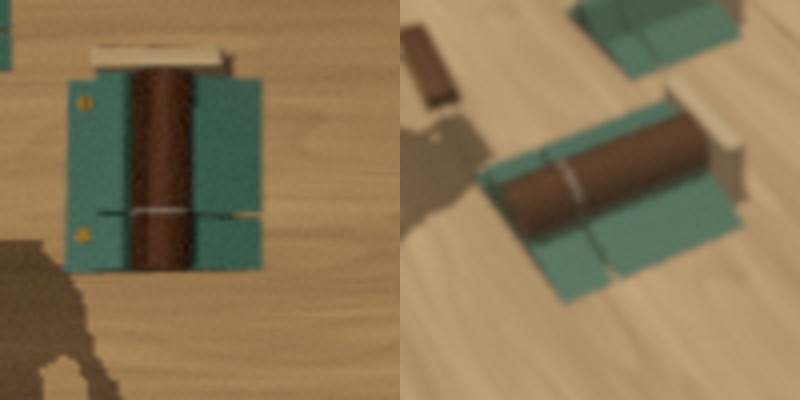

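The top view shows the blank's -x end flush with the cradle's open end at (161,270), and its +x end at the stop's face at (161,68). The side view agrees, and the hand is well clear, so I'm handing in.

```bash
python3 -c "
from plant import bot
print(bot.close_job())"
```

```text
the job is handed in; nothing more can be done
None
```

The blank is lying in the V of the larger cradle with its +x end against the stop. I handed the job in at about 21 s, with the hand clear. I rolled it along the bench with the two open fingers side by side, over the crest and into the V, then pushed it endways with the jaws closed.

- **At the stop:** the finger stalled at x = 496.1 mm and the end force rose from about 3 N to 16 N.
- **Seating:** in the last pictures the blank's ends fall within about 1 px of where I worked out they should be when seated. Its -x end is flush with the cradle's open end. The contact force reads zero to within noise.
- **Jam on the ramp:** my first try at the ramp failed, because leaning the fingers over the blank wedged it there. The wrist force reached about 76 N, under the 120 N limit. I eased off, let it roll back to the foot of the ramp, leaned the fingers the other way, and it then went over with about 2 N.
- **Not proved:** I could not see the half turn on the bench directly, because the grain is too fine in the pictures. I take it as done because the forces were near zero over about 200 mm of travel (a full turn needs 151 mm), and because it rolled freely back down the ramp.
- **Bystanders:** I did not measure them again at the end, but the hand stayed well away from them.

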